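# Close up the filter cube case

## Robot

A 6-joint arm with a two-finger parallel gripper is mounted at the origin on a cart in front of the work surface, level with it; the furniture and walls round the work are solid. World frame = base frame: x ahead of the robot, y to its left, z up, the work surface at z = 0. Lengths are in m, angles in rad, forces in N, time in s.
With the tool pointing down it reaches from about 0.35 to 0.975 m from the base axis. Payload 4.9 kg.
Tool frame: the origin (TCP) lies at the very end of the fingers, on their centre line; the grasp point (between the pads) lies 19 mm behind it (manip.hold_point_z is the distance from the TCP to the grasp point, in m); z points along the fingers, x is the direction in which the jaws open and shut, and the axes are right-handed (so a half turn about z gives the same grasp; the last joint's range is limited). The gripper opens to 85 mm and grips with 20 to 120 N. Pads are 22 mm wide; open, the fingers measure 114 mm over their backs; the gripper's body (76 mm by 85 mm) begins 54 mm behind the grasp point. The pads swing forward as they close: fully open they stand 13 mm farther back than shut.
Start: joints at [-1.351, 0.053, 1.613, -0, 1.476, -0.119], TCP at [0.208, -0.589, 0.231] pointing down, gripper open.
Joint ranges: [-3.01, 3.01], [-1.01, 2.22], [0.06, 2.58], [-1.02, 4.17], [0.09, 2.62], [-3.14, 3.14]. Speed limits (rad/s): [2.57, 2.57, 3.14, 3.14, 3.14, 3.14].

## Interface

Orientations are given as a unit quaternion [w, x, y, z].
In Python, from plant import manip gives the robot as it stands.
- The arm moves only by the shell command python3 -m handwheel 'ROWS' [OPENING]. ROWS is JSON, a list of rows, each an object of numbers: "dx", "dy", "dz": the shift along the tool's x, y, z in m; "ax", "ay", "az": the turn, a rotation vector about the tool's x, y, z in rad. In form: [{"dx": .., "dy": .., "dz": .., "ax": .., "ay": .., "az": ..}, ...]. A call has 1 to 5 rows; each row is the pose to reach, as a shift and turn from the pose commanded when the call began, along the tool's axes at that moment; what a row does not reach only later rows make up. A row lasts 1/8 s, in which the tool goes at most 62.5 mm and 10.7 degrees, less where a joint would pass 70% of its speed; a pose out of reach is approached as far as the arm can. A call with a gripper value outside its range is refused whole. OPENING is the closure in counts, from 0 (fully open) to 255 (shut), set as the call begins (- or left out, the last holds). The fingers move at their own pace and stop on an object; the grip force is fixed at half the most. Time passes only in rows, so rows that repeat a pose let the fingers close. It gives the time, the measured TCP pose, the force and the opening at its end, in the units of the state.
- manip.state(): the state, without advancing time (a new reading comes with each control period).
- manip.grab_frame(name): name is "scene" or "side" or "wrist"; returns a dict with "image" (400x640x3 uint8, blue, green, red), "z_map" (400x640 float32, m along the optical axis (not along the pixel's ray), 0 where there is no reading), "K" (3x3 intrinsics, pixels), "xyz" and "rotation" of the camera in the world. Camera axes: x right, y up, looking along -z (the intrinsics and any distortion apply to the point x, -y, -z); pixel columns grow to the right and rows downward; lengths in m; the calibration is good to about 2 mm. A picture is of the moment at which its call begins.
- manip.job_done(): hands the job in, once; it reports no verdict.
The state is a dict: "time": time; "joint_pos": joint angles; "joint_vel": joint speeds; "joint_efforts": joint torques, N m; "tool_pos": TCP position; "tool_rot": TCP orientation; "contact_force": force on the tool from outside, world axes, zero at the start; "ft_torque": the same for the moment, N m; "gripper_width": opening from 0.0 (shut) to 1.0 (fully open).
Only numpy, scipy, OpenCV 4.12 (cv2) and the standard library are available. Lean on these libraries where they do the work, as an engineer would, in place of code of your own. Each camera call takes 0.05 s, during which the arm holds its last target.

## Task

Put the grey filter cube case away for carrying: first fold the white keeper flap, which stands up along its carrying-handle side, down flat over the cubes, then swing the lid over it until it is fully shut. Only push with the fingertips or the outside of the fingers: lift nothing, leave all six cubes seated in their pockets and do not disturb the things standing round the case.

Things in the scene. Friction and masses are not known exactly. Their poses are not given: they have to be found in the camera images.
- case: dark grey filter cube case, fixed to the desk; open base 125 deep (x), 175 wide (y), 58 high, walls 4. Origin: centre of its underside; +x from its front (handle sticking out 11; facing the robot or its left: yaw -1.9 to -0.5) to its back, z up. Foam insert, top 42 above the desk, with six pockets (2 rows of 3), a cube in each
- case_flap (a joint): white keeper flap, plate 4 thick, 148 wide, 96 long, plus a thumb tab 36 wide in mid edge reaching to 107 from the hinge. 0 = folded down flat over the cubes, upper face 57 above the desk, just inside the rim; 1.57 = upright; more = leaning out to the front (stop 1.85). Starts 1.6 to 1.82. Friction hinge 0.06 N m: stays where left, needs about 1 N at the tab
- case_flap_hinge (a point): middle of the flap's hinge axis, parallel to the case's y, just inside the front wall: case x = -53.5, 54.5 above the desk. At joint value q a point r along the flap is at case x = -53.5 + r cos(q), height 54.5 + r sin(q); the plate's faces lie 2.5 to the front/upper side and 1.5 (with foam 3.5) to the other
- case_flap_edge (a point): middle of the end of the flap's thumb tab (107 from the hinge), on the face that looks to the front when the flap stands and up when it lies; moves with the flap
- case_lid (a joint): dark grey lid, shallow shell 125 deep, 175 wide, 18 high, open below, two steel clips on the free edge hanging 18 below its rim. 0 = shut, outer face level, 76 above the desk; 1.57 = upright; stop 1.80. Starts 1.60 to 1.74, leaning back. Friction hinge 0.2 N m: stays where left, needs about 2 N near the free edge all the way; no catch. While the flap stands it stops the lid 0.2 to 0.4 rad short of shut
- case_lid_hinge (a point): middle of the lid's hinge axis, parallel to the case's y, on the rear rim: case x = +62.5, 58 above the desk. At joint value q a point of the lid's outer face r from the hinge is at case x = 62.5 - r cos(q) + 18 sin(q), height 58 + r sin(q) + 18 cos(q); free edge at r = 125; upright, the outer face looks to the back
- case_lid_edge (a point): middle of the lid's free edge, on its outer face (r = 125); moves with the lid
- cube_0: black filter cube, 39x40x37, 90 g, loose in one of the six pockets (centres at case x = -25.5 or 26.5, y = -53, 0 or 53), its underside 13 above the desk, its top 50 above; all six look much alike and which stands in which pocket varies; origin at the centre of its underside
- cube_1: black filter cube, 39x40x37, 90 g, loose in one of the six pockets (centres at case x = -25.5 or 26.5, y = -53, 0 or 53), its underside 13 above the desk, its top 50 above; all six look much alike and which stands in which pocket varies; origin at the centre of its underside
- cube_2: black filter cube, 39x40x37, 90 g, loose in one of the six pockets (centres at case x = -25.5 or 26.5, y = -53, 0 or 53), its underside 13 above the desk, its top 50 above; all six look much alike and which stands in which pocket varies; origin at the centre of its underside
- cube_3: black filter cube, 39x40x37, 90 g, loose in one of the six pockets (centres at case x = -25.5 or 26.5, y = -53, 0 or 53), its underside 13 above the desk, its top 50 above; all six look much alike and which stands in which pocket varies; origin at the centre of its underside
- cube_4: black filter cube, 39x40x37, 90 g, loose in one of the six pockets (centres at case x = -25.5 or 26.5, y = -53, 0 or 53), its underside 13 above the desk, its top 50 above; all six look much alike and which stands in which pocket varies; origin at the centre of its underside
- cube_5: black filter cube, 39x40x37, 90 g, loose in one of the six pockets (centres at case x = -25.5 or 26.5, y = -53, 0 or 53), its underside 13 above the desk, its top 50 above; all six look much alike and which stands in which pocket varies; origin at the centre of its underside
- objective_case: loose bystander: white round screw-lid pot with black lid, 45 across, 66 tall, near the case; origin at the centre of its underside, z up
- mount_bottle: loose bystander: small brown bottle with white cap, 26 across, 62 tall, near the case; origin at the centre of its underside, z up
- coverslip_box: loose bystander: small white box with blue top, 30x30x16, to the left of the case; origin at the centre of its underside
- dish: loose bystander: flat round clear dish, 62 across, 14 tall, left of the case; origin at the centre of its underside
- timer: loose bystander: white bench timer, 41x68x50, behind the case on the left; origin at the centre of its underside
- tweezers: loose bystander: steel tweezers, 124 long, 8 tall, lying at the left; origin at the middle of its underside
Things that resemble listed ones, but are neither listed nor needed, are in the scene too. What is shaped like the cube_0 but pink or turquoise is not meant.

How it is judged:
By the outcome, as a careful person would: the job done as asked, in the order asked, and still so for the second after the job is handed in, with the robot touching nothing.
It also fails if it takes over 40 s, if anything falls off the work surface, if the arm or the gripper's body presses on something with over 40 N, if the wrist force passes 120 N, or if a joint passes its speed limit or range.

## Working session

There is one attempt and no reset: what is moved stays moved. The work goes in short steps, Python scripts to look and compute and a shell command to move; the robot and the scene stay as the last step left them, time stands still between calls to the robot, and variables do not carry over. Pictures are saved under pics/ and viewed, and the job is handed in when it is done.

```bash
ls; mkdir -p pics; python3 - <<'E'
from plant import manip
import cv2
print(manip.state())
for n in ("scene","side","wrist"):
    f=manip.grab_frame(n); cv2.imwrite(f"pics/{n}0.png",f["image"]); print(n,f["K"].tolist(),f["xyz"],f["rotation"])
    import numpy as np; np.savez(f"/tmp/{n}0.npz",**f)
E
```

```text
pics
{'time': 0.0, 'joint_pos': array([-1.35101168e+00,  5.33656878e-02,  1.61430658e+00,  2.50177501e-05,
        1.47600479e+00, -1.18995710e-01]), 'joint_vel': array([ 0.00094909,  0.00078107, -0.00046854,  0.00043192, -0.00102778,
        0.00037968]), 'joint_efforts': array([-3.60304948e-04, -3.93691921e+01, -3.70173848e+01, -9.65873483e-05,
        7.15765374e-03, -8.20888232e-06]), 'tool_pos': array([ 0.20758205, -0.58885379,  0.23005004]), 'tool_rot': array([-7.08128355e-04,  8.16190332e-01, -5.77782186e-01, -7.64786590e-04]), 'contact_force': array([-0.11688209, -0.56868716, -0.75264641]), 'ft_torque': array([ 0.05358969,  0.00522442, -0.00727901]), 'gripper_width': 1.0037392298794479}
scene [[412.24042884879225, 0.0, 319.01387929075327], [0.0, 412.24042884879225, 200.0582857573645], [0.0, 0.0, 1.0]] [0.07165826 0.4665197  0.58320154] [-0.32272287 -0.17403394  0.43245892  0.82373625]
side [[367.4465227926274, 0.0, 321.75036909568837], [0.0, 367.4465227926274, 196.98132805259766], [0.0, 0.0, 1.0]] [ 0.96647992 -0.43111022  0.73939667] [0.86434075 0.31626615 0.13781059 0.36592217]
wrist [[308.3933731568699, 0.0, 318.4034562329485], [0.0, 308.3933731568699, 200.13196418016452], [0.0, 0.0, 1.0]] [ 0.27878242 -0.56271449  0.37261082] [ 0.80724597 -0.12061379  0.08666335 -0.571223  ]
```

View pics/scene0.png

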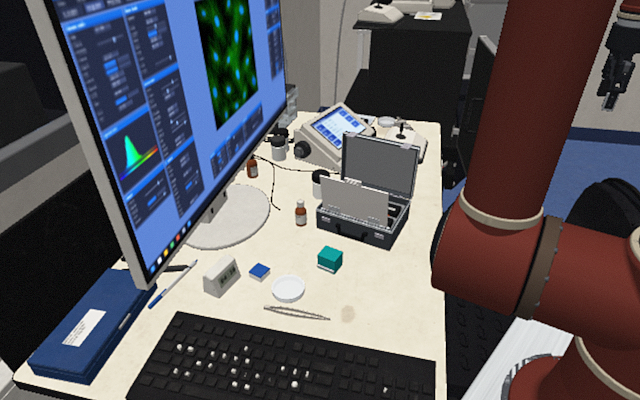

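View pics/side0.png

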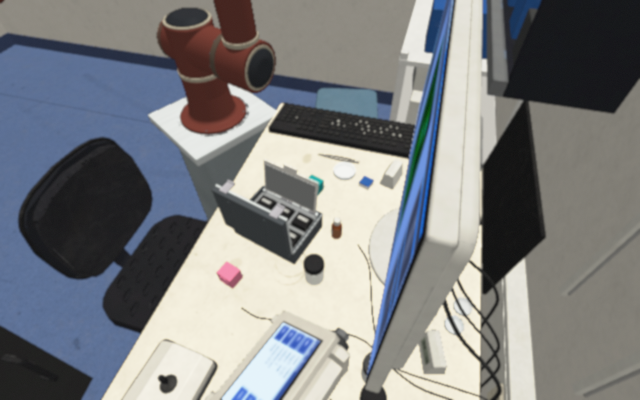

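View pics/wrist0.png

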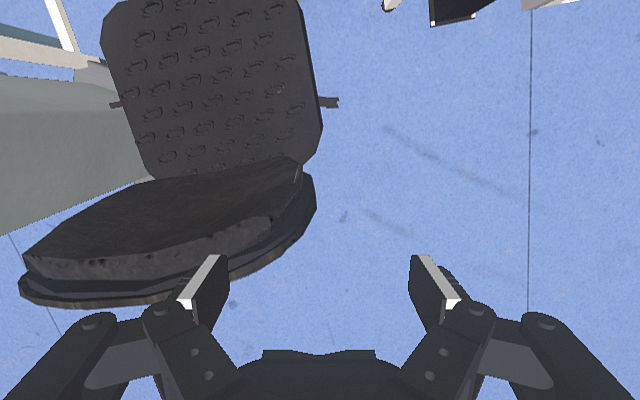

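```bash
cat > h.py <<'E'
import numpy as np, cv2
from scipy.spatial.transform import Rotation as R
def Rq(q): return R.from_quat([q[1],q[2],q[3],q[0]])
def ld(n): 
    return dict(np.load(f"/tmp/{n}.npz"))
def pt(f,u,v,d=None):
    K=f["K"]; 
    if d is None: d=f["z_map"][int(v),int(u)]
    p=np.array([(u-K[0,2])/K[0,0]*d,-(v-K[1,2])/K[1,1]*d,-d])
    return Rq(f["rotation"]).apply(p)+f["xyz"]
def plane(f,u,v,z):
    K=f["K"]; r=Rq(f["rotation"]).apply([(u-K[0,2])/K[0,0],-(v-K[1,2])/K[1,1],-1.])
    return f["xyz"]+r*(z-f["xyz"][2])/r[2]
def cloud(f):
    K=f["K"]; d=f["z_map"]; v,u=np.mgrid[:400,:640]
    p=np.stack([(u-K[0,2])/K[0,0]*d,-(v-K[1,2])/K[1,1]*d,-d],-1)
    return Rq(f["rotation"]).apply(p.reshape(-1,3)).reshape(400,640,3)+f["xyz"]
def proj(f,P):
    p=Rq(f["rotation"]).inv().apply(np.asarray(P)-f["xyz"]); K=f["K"]
    return np.stack([K[0,2]+K[0,0]*p[...,0]/-p[...,2],K[1,2]-K[1,1]*p[...,1]/-p[...,2]],-1)
def crop(f,x0,y0,x1,y1,s,name):
    im=cv2.resize(f["image"][y0:y1,x0:x1],None,fx=s,fy=s,interpolation=cv2.INTER_CUBIC)
    for u in range((x0+19)//20*20,x1,20): cv2.putText(im,str(u),((u-x0)*s,10),0,.35,(0,0,255),1); cv2.line(im,((u-x0)*s,12),((u-x0)*s,18),(0,0,255),1)
    for v in range((y0+19)//20*20,y1,20): cv2.putText(im,str(v),(0,(v-y0)*s),0,.35,(0,0,255),1)
    cv2.imwrite("pics/"+name,im)
E
python3 - <<'E'
from h import *
s=ld("scene0");crop(s,230,110,450,260,3,"sc1.png")
d=ld("side0");crop(d,180,130,380,290,4,"sd1.png")
E
```

```text
(no output)
```

View pics/sc1.png

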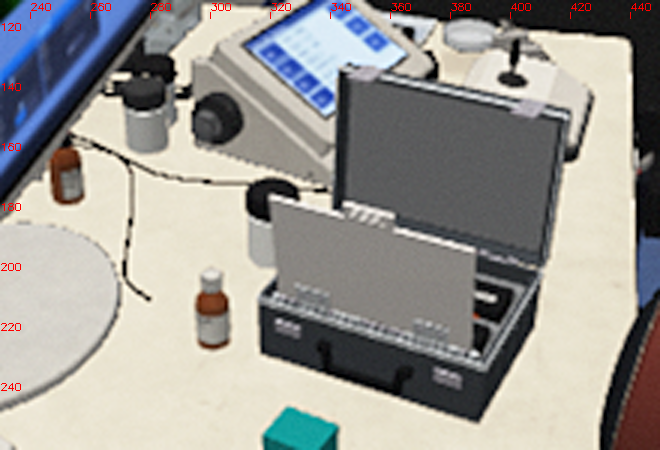

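View pics/sd1.png

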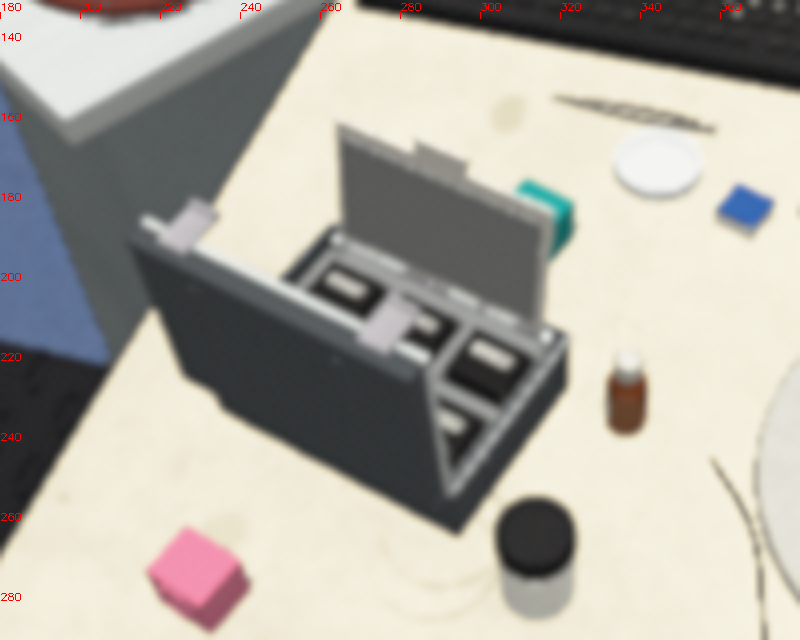

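```bash
python3 - <<'E'
from h import *
np.set_printoptions(precision=4,suppress=True)
s=ld("scene0");d=ld("side0")
for n,f,u,v,z in [("FL top",s,317.3,210,.058),("FR top",s,392.3,233.3,.058),("FR bot",s,389.3,249.3,0),("FL bot",s,317.7,227.3,0),("BR top",s,411,199,.058),
 ("BL bot",d,294.5,263,0),("BL top",d,292.5,253.8,.058),("FL top",d,321.3,213.8,.058)]:
    print(n,plane(f,u,v,z),pt(f,round(u),round(v)))
for n,f,u,v in [("flap",s,330,200),("flap",s,370,210),("flap",s,335,185),("flap",s,380,200),("lid",s,360,150),("lid",s,400,160),("lid",s,360,165),("lidout",d,240,210),("lidout",d,270,230),("lidout",d,235,220)]:
    print(n,pt(f,u,v))
c=cloud(d)
print((d["z_map"]>0).mean(),(s["z_map"]>0).mean())
E
```

```text
FL top [ 0.5739 -0.0605  0.058 ] [ 0.5781 -0.0639  0.0541]
FR top [ 0.4077 -0.1039  0.058 ] [ 0.4116 -0.1092  0.0534]
FR bot [ 0.4185 -0.1179  0.    ] [ 0.4139 -0.1087  0.0095]
FL bot [ 0.5825 -0.0701  0.    ] [ 0.5752 -0.0634  0.0087]
BR top [ 0.4469 -0.2339  0.058 ] [ 0.4447 -0.2297  0.0611]
BL bot [ 0.61  -0.181  0.   ] [ 0.6121 -0.1839  0.0059]
BL top [ 0.618  -0.1889  0.058 ] [ 0.6121 -0.1862  0.0473]
FL top [ 0.5829 -0.069   0.058 ] [ 0.5811 -0.0683  0.0548]
flap [ 0.5475 -0.072   0.0908]
flap [ 0.4609 -0.0965  0.0938]
flap [ 0.5322 -0.0695  0.1359]
flap [ 0.439  -0.0962  0.1286]
lid [ 0.5787 -0.209   0.1452]
lid [ 0.4866 -0.2334  0.1435]
lid [ 0.5743 -0.2063  0.1088]
lidout [ 0.5188 -0.2335  0.1595]
lidout [ 0.5862 -0.2135  0.1385]
lidout [ 0.4927 -0.2393  0.1063]
0.9960078125 0.99589453125
```

```bash
python3 - <<'E'
from h import *
np.set_printoptions(precision=4,suppress=True)
s=ld("scene0");d=ld("side0")
def fit(P):
    c=np.median(P,0)
    for _ in range(5):
        c=P.mean(0);n=np.linalg.svd(P-c)[2][2];e=(P-c)@n;P=P[abs(e)<max(2.5*e.std(),.0008)]
    return c,n,e.std(),len(P)
def poly(f,pts):
    m=np.zeros((400,640),np.uint8);cv2.fillPoly(m,[np.array(pts,np.int32)],1);return cloud(f)[m>0]
Q={"front":(s,[(320,216),(345,223),(386,236),(385,245),(368,240),(320,226)]),
"flapfront":(s,[(324,180),(384,197),(384,220),(326,204)]),
"lidin":(s,[(350,140),(412,154),(405,188),(350,173)]),
"lidout":(d,[(219,192),(280,226),(288,243),(238,222),(228,219)]),
"flapback":(d,[(268,164),(312,185),(310,207),(269,187)]),
"left wall":(d,[(318,219),(319,224),(297,258),(296,252)]),
"desk":(s,[(270,240),(300,240),(300,260),(270,255)]),
}
for k,(f,p) in Q.items():
    c,n,e,N=fit(poly(f,p)); print(k,c,n,"rms",round(e,5),N,"yaw",np.arctan2(n[1],n[0]))
E
```

```text
front [ 0.492  -0.0807  0.0337] [-0.1795  0.6295 -0.756 ] rms 0.00642 725 yaw 1.8485563525511637
flapfront [ 0.4936 -0.0849  0.1088] [ 0.2603 -0.9523  0.1596] rms 0.00092 1423 yaw -1.304008626576615
lidin [ 0.5307 -0.2195  0.1238] [-0.263   0.9643  0.0315] rms 0.00127 2037 yaw 1.8371022562642692
lidout [ 0.5408 -0.2264  0.1457] [ 0.2622 -0.9645 -0.0323] rms 0.0005 1060 yaw -1.3053479312190772
flapback [ 0.5001 -0.0905  0.107 ] [-0.2579  0.9539 -0.1538] rms 0.00087 1001 yaw 1.8348385338372144
left wall [ 0.5996 -0.1298  0.0356] [ 0.8942  0.307  -0.3258] rms 0.00307 195 yaw 0.33068205245874055
desk [0.5767 0.0347 0.0066] [-0.3439  0.5643 -0.7505] rms 0.01116 571 yaw 2.118106833349379
```

```bash
python3 - <<'E'
from h import *
np.set_printoptions(precision=4,suppress=True)
s=ld("scene0");d=ld("side0")
ex=np.array([np.cos(-1.3055),np.sin(-1.3055),0]);ey=np.array([-ex[1],ex[0],0])
for nm,f in(("scene",s),("side",d)):
    P=cloud(f); X=P@ex-.2766;Y=P@ey;Z=P[...,2]
    reg=(f["z_map"]>0)&(abs(Y-.455)<.2)
    def rep(n,m):
        y=Y[m&reg]; 
        if len(y)>20: print(nm,n,len(y),np.percentile(y,[0,1,3,97,99,100]),"mid",np.percentile(y,[1,99]).mean())
    rep("front wall",(abs(X+.0625)<.004)&(Z>.012)&(Z<.05))
    rep("lid out",(abs(X-.083)<.006)&(Z>.08)&(Z<.17))
    rep("flap",(abs(X+.063)<.012)&(Z>.08)&(Z<.14))
    rep("any lid",(X>.06)&(X<.09)&(Z>.08)&(Z<.17))
    # objects around: list heights
    m=(f["z_map"]>0)&(Z>.01)&(Z<.3)&(abs(Y-.455)<.25)&(abs(X)<.3)
    q=np.round(np.stack([X[m],Y[m]-.455],-1)/.02)*.02
    g,ct=np.unique(q,axis=0,return_inverse=True)[:2]
    if nm=="side":
        H=np.zeros((31,31))
        for (a,b),i in zip(g,range(len(g))):
            H[int(round(a/.02))+15,min(30,max(0,int(round(b/.02))+15))]=Z[m][ct.ravel()==i].max()
        for i in range(31): print(f"{(i-15)*.02:+.2f}"," ".join("%3d"%(h*1000) for h in H[i]))
E
```

```text
scene front wall 986 [0.3674 0.3685 0.371  0.5714 0.5768 0.593 ] mid 0.47268659048248957
scene lid out 193 [0.3687 0.3687 0.3691 0.5403 0.5405 0.5409] mid 0.4545963958677217
scene flap 1459 [0.3818 0.3829 0.3855 0.5242 0.5276 0.5298] mid 0.455251430127052
scene any lid 2735 [0.3671 0.3682 0.3705 0.5403 0.5428 0.5456] mid 0.4555454152064379
side front wall 28 [0.4018 0.4102 0.4269 0.5965 0.5966 0.5967] mid 0.5033815458405673
side lid out 1439 [0.3688 0.3714 0.3755 0.5426 0.5432 0.5439] mid 0.45732500494980743
side flap 1094 [0.3819 0.3839 0.3886 0.5266 0.5288 0.5301] mid 0.45636800803671584
side any lid 1544 [0.3688 0.3715 0.3758 0.5436 0.5442 0.5454] mid 0.4578212341580691
-0.30   0   0   0  21 298 276  17   0   0   0   0   0   0   0   0   0   0   0   0   0   0   0  20  50  49 283   0   0   0   0   0
-0.28   0   0   0  19 299 281   0   0   0   0   0   0   0   0   0   0  14  16  16  14   0   0  25  50  50 299   0   0   0   0   0
-0.26   0   0   0   0 298 285   0   0   0   0   0   0   0   0   0   0  17  16  15  13  17  18  20  49  49 217 292   0   0   0   0
-0.24   0   0   0 299 299 27
[... 2911 characters left out ...]
12   0   0  19  56  69  81  91 103 113   0   0   0
+0.22   0   0   0   0   0   0   0   0   0   0   0   0   0   0   0   0   0   0   0   0   0   0  58  70  83  93 104 114   0   0   0
+0.24   0   0   0   0   0   0   0   0   0   0   0   0   0   0   0   0   0   0   0   0   0   0  58  72  83  94 106 116   0   0   0
+0.26   0   0   0   0   0   0   0   0   0   0   0   0   0   0   0   0   0   0   0   0   0   0  59  73  84  96 108 115   0   0   0
+0.28   0   0   0   0   0   0   0   0   0   0   0   0   0   0   0   0   0   0   0   0   0   0  61  76  88  97 107 116   0   0   0
+0.30   0   0   0   0   0   0   0   0   0   0   0   0   0   0   0   0   0   0   0   0   0   0  61  74  85  97 109 118   0   0   0
```

```bash
cat >> h.py <<'E'
YAW=-1.3055; O=np.array([.5121,-.1475,0])
EX=np.array([np.cos(YAW),np.sin(YAW),0]);EY=np.array([-EX[1],EX[0],0]);EZ=np.array([0,0,1.])
C=np.stack([EX,EY,EZ],1)
def tocase(p): return C.T@(np.asarray(p)-O)
def ori(t): 
    c,s=np.cos(t),np.sin(t)
    return R.from_matrix(C@np.array([[c,0,s],[0,-1,0],[s,0,-c]]))
def where(st=None):
    from plant import manip
    st=st or manip.state(); q=st["tool_rot"]
    m=C.T@Rq(q).as_matrix(); 
    print("t %.2f case"%st["time"],tocase(st["tool_pos"]).round(4),"z",m[:,2].round(3),"x",m[:,0].round(3),"F(case)",(C.T@st["contact_force"]).round(1),"w",round(st["gripper_width"],2),"j",st["joint_pos"].round(2))
    return st
def rows(tg):
    st=where(); r0=Rq(st["tool_rot"])
    for X,Y,Z,t in tg:
        d=r0.inv().apply(O+C@np.array([X,Y,Z])-st["tool_pos"]); a=(r0.inv()*ori(t)).as_rotvec()
        print((X,Y,Z,t),"d",d.round(3),"a",a.round(3))
E
python3 - <<'E'
from h import *
rows([(.346,-.409,.34,0),(-.13,0,.34,0),(-.13,0,.15,.5),(.06,0,.2,0)])
E
```

```text
t 0.15 case [ 0.3462 -0.4096  0.2303] z [-0.002  0.    -1.   ] x [ 0.997  0.073 -0.002] F(case) [0.7 0.3 0.1] w 1.0 j [-1.35  0.05  1.61  0.    1.48 -0.12]
(0.346, -0.409, 0.34, 0) d [-0.    -0.001 -0.11 ] a [-0.     0.002  0.074]
(-0.13, 0, 0.34, 0) d [-0.445 -0.443 -0.109] a [-0.     0.002  0.074]
(-0.13, 0, 0.15, 0.5) d [-0.445 -0.443  0.081] a [-0.019  0.501  0.072]
(0.06, 0, 0.2, 0) d [-0.255 -0.429  0.031] a [-0.     0.002  0.074]
```

```bash
python3 -m handwheel '[{"dz":-0.055,"az":0.037},{"dz":-0.11,"az":0.074},{"dx":-0.04,"dy":-0.04,"dz":-0.11,"az":0.074},{"dx":-0.08,"dy":-0.08,"dz":-0.11,"az":0.074},{"dx":-0.12,"dy":-0.12,"dz":-0.11,"az":0.074}]' 255; python3 -c "
from h import *
rows([(-.14,0,.34,0)])"
```

```text
t 0.15 case [ 0.3462 -0.4096  0.2303] z [-0.002  0.    -1.   ] x [ 0.997  0.073 -0.002] F(case) [0.7 0.3 0.1] w 1.0 j [-1.35  0.05  1.61  0.    1.48 -0.12]
(-0.14, 0, 0.34, 0) d [-0.455 -0.444 -0.109] a [-0.     0.002  0.074]invalid input at $[0]: expected keys dx, dy, dz, ax, ay, az
```

All six keys are needed in each row.

```bash
python3 -m handwheel '[{"dx":0,"dy":0,"dz":-0.055,"ax":0,"ay":0,"az":0.037},{"dx":0,"dy":0,"dz":-0.11,"ax":0,"ay":0,"az":0.074},{"dx":-0.04,"dy":-0.04,"dz":-0.11,"ax":0,"ay":0,"az":0.074},{"dx":-0.08,"dy":-0.08,"dz":-0.11,"ax":0,"ay":0,"az":0.074},{"dx":-0.12,"dy":-0.12,"dz":-0.11,"ax":0,"ay":0,"az":0.074}]' 255; python3 -c "
from h import *
rows([(-.14,0,.34,0)])"
```

```text
time: 0.78
tool_pos: [0.2814, -0.4348, 0.341]
tool_rot: [-0.0, 0.794, -0.608, -0.0]
contact_force: [0.2, 0.1, 0.4]
gripper_width: 0.0
t 0.78 case [ 0.2168 -0.2979  0.341 ] z [-0.  0. -1.] x [ 1.    -0.001 -0.   ] F(case) [0.  0.2 0.4] w 0.0 j [-1.14 -0.25  1.71  0.    1.68  0.17]
(-0.14, 0, 0.34, 0) d [-0.357 -0.298  0.001] a [-0.     0.    -0.001]
```

```bash
python3 -m handwheel '[{"dx":-0.045,"dy":-0.038,"dz":0,"ax":0,"ay":0,"az":0},{"dx":-0.09,"dy":-0.075,"dz":0,"ax":0,"ay":0,"az":0},{"dx":-0.135,"dy":-0.113,"dz":0,"ax":0,"ay":0,"az":0},{"dx":-0.18,"dy":-0.15,"dz":0,"ax":0,"ay":0,"az":0},{"dx":-0.225,"dy":-0.188,"dz":0,"ax":0,"ay":0,"az":0}]'; python3 -c "
from h import *
rows([(-.14,0,.34,0)])"
```

```text
time: 1.4
tool_pos: [0.4039, -0.1682, 0.3411]
tool_rot: [-0.0, 0.794, -0.608, 0.0]
contact_force: [0.7, 0.2, 0.4]
gripper_width: 0.003
t 1.40 case [-0.0084 -0.1099  0.3411] z [ 0.  0. -1.] x [ 1.    -0.001  0.   ] F(case) [-0.1  0.7  0.4] w 0.0 j [-0.57 -0.45  1.87  0.    1.72  0.74]
(-0.14, 0, 0.34, 0) d [-0.132 -0.11   0.001] a [-0.    -0.    -0.001]
```

```bash
python3 -m handwheel '[{"dx":-0.045,"dy":-0.035,"dz":0,"ax":0,"ay":0.0,"az":0},{"dx":-0.09,"dy":-0.07,"dz":0,"ax":0,"ay":0.1,"az":0},{"dx":-0.132,"dy":-0.11,"dz":0,"ax":0,"ay":0.25,"az":0},{"dx":-0.132,"dy":-0.11,"dz":0,"ax":0,"ay":0.4,"az":0},{"dx":-0.132,"dy":-0.11,"dz":0,"ax":0,"ay":0.4,"az":0}]'; python3 -c "
from h import *
rows([(-.14,0,.145,0.4),(-.09,0,.145,.4)])
from plant import manip
f=manip.grab_frame('wrist'); cv2.imwrite('pics/w1.png',f['image'])
f=manip.grab_frame('scene'); crop(f,230,60,450,260,3,'s2.png')"
```

```text
time: 2.02
tool_pos: [0.4746, -0.0114, 0.3399]
tool_rot: [0.121, 0.78, -0.593, 0.157]
contact_force: [-0.2, 0.3, 0.4]
gripper_width: -0.003
t 2.02 case [-0.1411 -0.0005  0.3399] z [ 0.388 -0.    -0.922] x [0.922 0.005 0.388] F(case) [-0.3 -0.1  0.4] w -0.0 j [ 0.04 -0.4   1.87 -0.39  1.58  1.32]
(-0.14, 0, 0.145, 0.4) d [-0.075 -0.001  0.18 ] a [0.    0.002 0.005]
(-0.09, 0, 0.145, 0.4) d [-0.028 -0.001  0.199] a [0.    0.002 0.005]
```

View pics/w1.png

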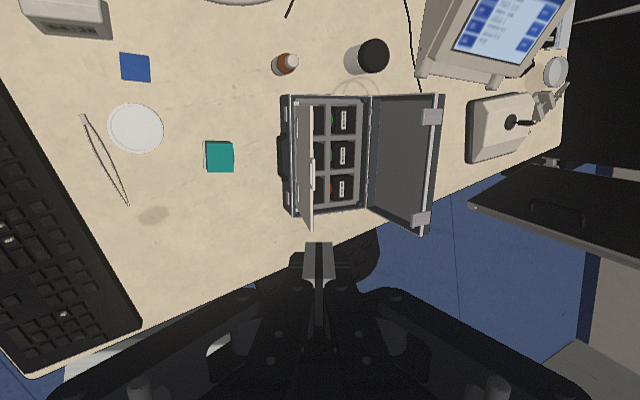

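View pics/s2.png

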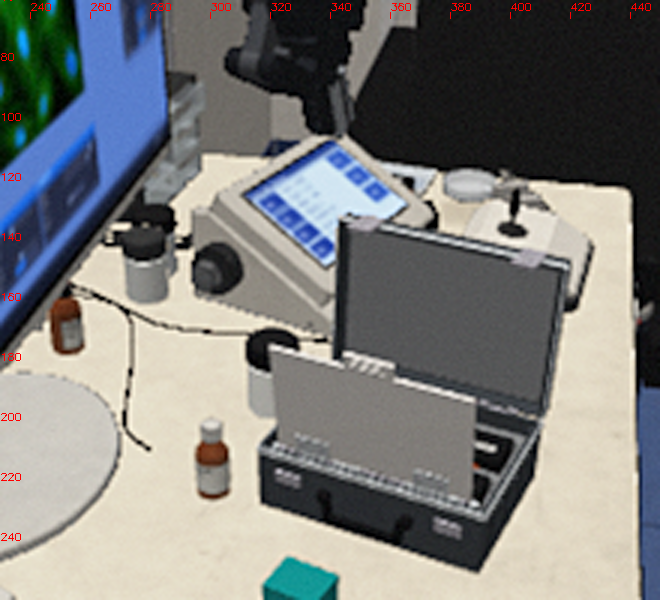

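```bash
python3 -m handwheel '[{"dx":-0.02,"dy":0,"dz":0.05,"ax":0,"ay":0.0,"az":0},{"dx":-0.045,"dy":0,"dz":0.1,"ax":0,"ay":0.0,"az":0},{"dx":-0.065,"dy":0,"dz":0.15,"ax":0,"ay":0.0,"az":0},{"dx":-0.08,"dy":0,"dz":0.19,"ax":0,"ay":0,"az":0},{"dx":-0.08,"dy":0,"dz":0.19,"ax":0,"ay":0,"az":0}]'; python3 - <<'E'
from h import *
def fl(r,q,o): return (round(-.0535+r*np.cos(q)-(.0025+o)*np.sin(q),4),0,round(.0545+r*np.sin(q)+(.0025+o)*np.cos(q),4),.4)
rows([fl(.075,1.73,.02),fl(.075,1.6,.012),fl(.075,1.45,.01),fl(.075,1.3,.009),fl(.075,1.15,.008)])
from plant import manip
f=manip.grab_frame('scene'); crop(f,230,60,450,260,3,'s3.png')
E
```

```text
time: 2.75
tool_pos: [0.4725, -0.0161, 0.1315]
tool_rot: [0.123, 0.778, -0.597, 0.154]
contact_force: [0.5, -0.7, 0.7]
gripper_width: -0.001
t 2.75 case [-0.1372 -0.0037  0.1315] z [ 0.387 -0.009 -0.922] x [ 0.922 -0.002  0.387] F(case) [0.8 0.3 0.7] w -0.0 j [ 0.03 -0.26  2.11 -0.41  1.23  1.47]
(np.float64(-0.0876), 0, np.float64(0.125), 0.4) d [ 0.043 -0.004  0.025] a [ 0.009  0.003 -0.002]
(np.float64(-0.0702), 0, np.float64(0.129), 0.4) d [ 0.061 -0.004  0.028] a [ 0.009  0.003 -0.002]
(np.float64(-0.0569), 0, np.float64(0.1305), 0.4) d [ 0.074 -0.004  0.032] a [ 0.009  0.003 -0.002]
(np.float64(-0.0445), 0, np.float64(0.1298), 0.4) d [ 0.085 -0.004  0.037] a [ 0.009  0.003 -0.002]
(np.float64(-0.0324), 0, np.float64(0.1272), 0.4) d [ 0.095 -0.004  0.044] a [ 0.009  0.003 -0.002]
```

View pics/s3.png

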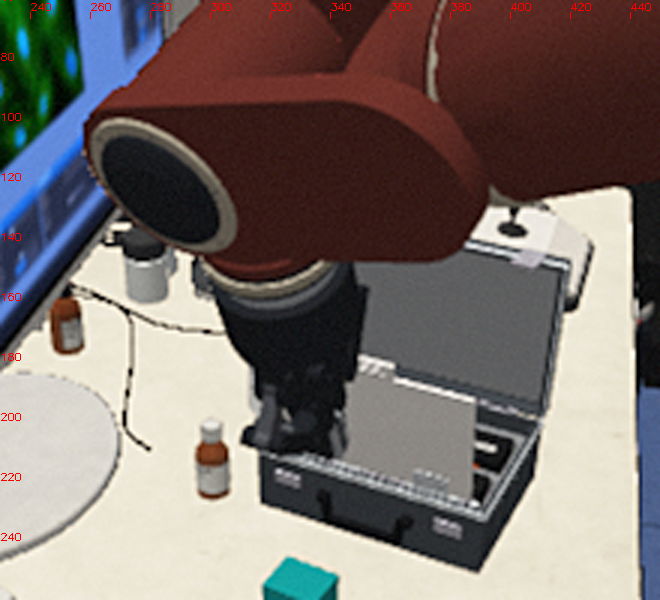

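```bash
python3 -m handwheel '[{"dx":0.025,"dy":-0.003,"dz":0.013,"ax":0,"ay":0.0,"az":0},{"dx":0.043,"dy":-0.004,"dz":0.025,"ax":0,"ay":0.0,"az":0},{"dx":0.052,"dy":-0.004,"dz":0.027,"ax":0,"ay":0.0,"az":0},{"dx":0.061,"dy":-0.004,"dz":0.028,"ax":0,"ay":0,"az":0},{"dx":0.067,"dy":-0.004,"dz":0.03,"ax":0,"ay":0,"az":0}]'; python3 - <<'E'
from h import *
def fl(r,q,o): return (round(-.0535+r*np.cos(q)-(.0025+o)*np.sin(q),4),0,round(.0545+r*np.sin(q)+(.0025+o)*np.cos(q),4),.4)
rows([fl(.075,1.45,.01),fl(.075,1.3,.009),fl(.075,1.15,.008),fl(.075,1.0,.007),fl(.075,.85,.006)])
from plant import manip
f=manip.grab_frame('side'); crop(f,180,130,380,290,4,'d3.png')
E
```

```text
time: 3.42
tool_pos: [0.4991, -0.0843, 0.135]
tool_rot: [0.12, 0.778, -0.596, 0.159]
contact_force: [0.4, 0.3, -1.2]
gripper_width: -0.002
t 3.42 case [-0.0644  0.0041  0.135 ] z [ 0.39   0.002 -0.921] x [ 0.921 -0.001  0.39 ] F(case) [-0.2  0.4 -1.2] w -0.0 j [-0.11 -0.22  2.08 -0.4   1.16  1.33]
(np.float64(-0.0569), 0, np.float64(0.1305), 0.4) d [0.005 0.004 0.007] a [-0.002 -0.001 -0.001]
(np.float64(-0.0445), 0, np.float64(0.1298), 0.4) d [0.016 0.004 0.013] a [-0.002 -0.001 -0.001]
(np.float64(-0.0324), 0, np.float64(0.1272), 0.4) d [0.026 0.004 0.02 ] a [-0.002 -0.001 -0.001]
(np.float64(-0.021), 0, np.float64(0.1227), 0.4) d [0.035 0.004 0.028] a [-0.002 -0.001 -0.001]
(np.float64(-0.0104), 0, np.float64(0.1165), 0.4) d [0.043 0.004 0.038] a [-0.002 -0.001 -0.001]
```

View pics/d3.png

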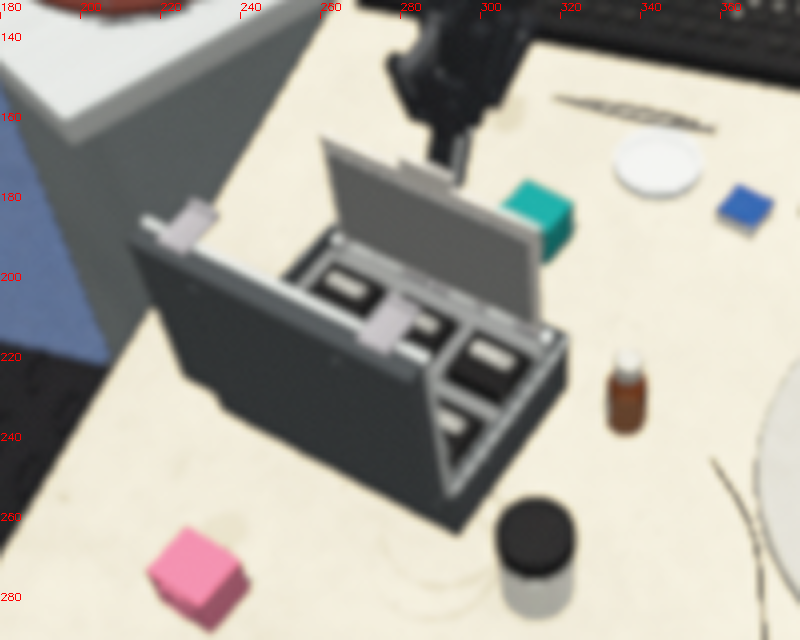

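```bash
python3 -m handwheel '[{"dx":0.010,"dy":0.004,"dz":0.008,"ax":0,"ay":0.0,"az":0},{"dx":0.018,"dy":0.004,"dz":0.013,"ax":0,"ay":0.0,"az":0},{"dx":0.026,"dy":0.004,"dz":0.020,"ax":0,"ay":0.0,"az":0},{"dx":0.035,"dy":0.004,"dz":0.028,"ax":0,"ay":0,"az":0},{"dx":0.043,"dy":0.004,"dz":0.038,"ax":0,"ay":0,"az":0}]'; python3 - <<'E'
from h import *
def fl(r,q,o): return (round(-.0535+r*np.cos(q)-(.0025+o)*np.sin(q),4),0,round(.0545+r*np.sin(q)+(.0025+o)*np.cos(q),4),.4)
rows([fl(.075,.7,.005),fl(.075,.55,.004),fl(.075,.4,.003),fl(.075,.25,.002),fl(.075,.1,.001),fl(.075,0,0),fl(.075,0,-.003)])
from plant import manip
f=manip.grab_frame('side'); crop(f,180,130,380,290,4,'d4.png')
E
```

```text
time: 4.1
tool_pos: [0.5089, -0.1383, 0.1149]
tool_rot: [0.121, 0.778, -0.596, 0.158]
contact_force: [-0.5, 0.9, -0.9]
gripper_width: 0.002
t 4.10 case [-0.0097 -0.0006  0.1149] z [ 0.389 -0.    -0.921] x [ 0.921 -0.001  0.389] F(case) [-1.  -0.3 -0.9] w 0.0 j [-0.22 -0.17  2.06 -0.4   1.08  1.24]
(np.float64(-0.001), 0, np.float64(0.1086), 0.4) d [ 0.006 -0.001  0.009] a [ 0.     0.    -0.001]
(np.float64(0.007), 0, np.float64(0.0992), 0.4) d [ 0.009 -0.001  0.021] a [ 0.     0.    -0.001]
(np.float64(0.0134), 0, np.float64(0.0888), 0.4) d [ 0.011 -0.001  0.033] a [ 0.     0.    -0.001]
(np.float64(0.0181), 0, np.float64(0.0774), 0.4) d [ 0.011 -0.001  0.045] a [ 0.     0.    -0.001]
(np.float64(0.0208), 0, np.float64(0.0655), 0.4) d [ 0.009 -0.001  0.057] a [ 0.     0.    -0.001]
(np.float64(0.0215), 0, np.float64(0.057), 0.4) d [ 0.006 -0.001  0.066] a [ 0.     0.    -0.001]
(np.float64(0.0215), 0, np.float64(0.054), 0.4) d [ 0.005 -0.001  0.068] a [ 0.     0.    -0.001]
```

View pics/d4.png

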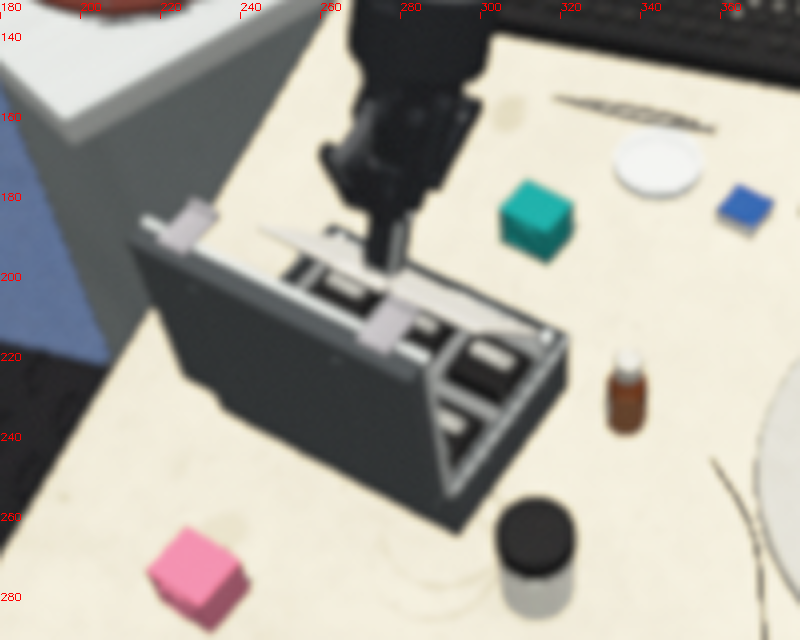

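Working as planned: the flap is at about 45° (its edge near 246–310, 187–215 in the side view). I'll continue down.

```bash
python3 -m handwheel '[{"dx":0.006,"dy":0,"dz":0.010,"ax":0,"ay":0.0,"az":0},{"dx":0.009,"dy":0,"dz":0.021,"ax":0,"ay":0.0,"az":0},{"dx":0.011,"dy":0,"dz":0.033,"ax":0,"ay":0.0,"az":0},{"dx":0.011,"dy":0,"dz":0.045,"ax":0,"ay":0,"az":0},{"dx":0.009,"dy":0,"dz":0.055,"ax":0,"ay":0,"az":0}]'; python3 - <<'E'
from h import *
rows([(.0215,0,.060,.4),(.0215,0,.057,.4),(.0215,0,.054,.4)])
E
```

```text
time: 4.78
tool_pos: [0.5164, -0.1664, 0.0673]
tool_rot: [0.121, 0.778, -0.595, 0.158]
contact_force: [-0.0, -0.6, 1.1]
gripper_width: 0.001
t 4.78 case [ 0.0194 -0.0008  0.0673] z [ 0.389 -0.001 -0.921] x [ 0.921 -0.     0.389] F(case) [ 0.6 -0.2  1.1] w 0.0 j [-0.28 -0.07  2.07 -0.42  0.97  1.24]
(0.0215, 0, 0.06, 0.4) d [-0.001 -0.001  0.008] a [ 0.001  0.    -0.   ]
(0.0215, 0, 0.057, 0.4) d [-0.002 -0.001  0.01 ] a [ 0.001  0.    -0.   ]
(0.0215, 0, 0.054, 0.4) d [-0.003 -0.001  0.013] a [ 0.001  0.    -0.   ]
```

```bash
python3 -m handwheel '[{"dx":-0.001,"dy":0,"dz":0.004,"ax":0,"ay":0.0,"az":0},{"dx":-0.001,"dy":0,"dz":0.006,"ax":0,"ay":0.0,"az":0},{"dx":-0.002,"dy":0,"dz":0.008,"ax":0,"ay":0.0,"az":0}]'; python3 - <<'E'
from h import *
where()
E
```

```text
time: 5.15
tool_pos: [0.517, -0.1674, 0.0603]
tool_rot: [0.121, 0.778, -0.595, 0.158]
contact_force: [-0.2, -0.8, 0.5]
gripper_width: 0.002
t 5.15 case [ 0.0205 -0.0005  0.0603] z [ 0.39   0.    -0.921] x [ 0.921 -0.     0.39 ] F(case) [ 0.7 -0.4  0.5] w 0.0 j [-0.28 -0.06  2.07 -0.42  0.96  1.24]
```

```bash
python3 -m handwheel '[{"dx":-0.001,"dy":0,"dz":0.002,"ax":0,"ay":0.0,"az":0},{"dx":-0.001,"dy":0,"dz":0.003,"ax":0,"ay":0.0,"az":0},{"dx":-0.002,"dy":0,"dz":0.004,"ax":0,"ay":0.0,"az":0}]'; python3 - <<'E'
from h import *
where()
E
```

```text
time: 5.52
tool_pos: [0.5174, -0.1675, 0.0586]
tool_rot: [0.122, 0.778, -0.596, 0.158]
contact_force: [-10.5, 5.6, 20.5]
gripper_width: 0.001
t 5.53 case [ 0.0207 -0.0001  0.0586] z [ 0.391 -0.001 -0.92 ] x [ 0.92  -0.001  0.391] F(case) [-8.1 -8.7 20.5] w 0.0 j [-0.28 -0.05  2.07 -0.42  0.96  1.25]
```

```bash
python3 -m handwheel '[{"dx":0,"dy":0,"dz":-0.01,"ax":0,"ay":0.0,"az":0},{"dx":0,"dy":0,"dz":-0.06,"ax":0,"ay":0.0,"az":0},{"dx":0,"dy":0,"dz":-0.12,"ax":0,"ay":0.0,"az":0},{"dx":0,"dy":0,"dz":-0.18,"ax":0,"ay":0,"az":0},{"dx":0,"dy":0,"dz":-0.24,"ax":0,"ay":0,"az":0}]'; python3 - <<'E'
from h import *
from plant import manip
rows([(-.08,-.0,.36,0),(.15,-.02,.34,0)])
f=manip.grab_frame('side'); crop(f,180,130,380,290,4,'d5.png'); s=manip.grab_frame('scene'); crop(s,230,110,450,260,3,'s5.png')
for n,f in (("side",f),("scene",s)):
  P=(cloud(f)-O)@C
  for y in (-.06,-.03,0,.03,.06):
    for x in (-.04,0,.03):
      m=(abs(P[...,0]-x)<.006)&(abs(P[...,1]-y)<.008)&(P[...,2]<.12)&(P[...,2]>.03)
      if m.sum()>3: print(n,x,y,np.median(P[m][:,2]).round(4),m.sum())
E
```

```text
time: 6.15
tool_pos: [0.4917, -0.076, 0.2785]
tool_rot: [0.12, 0.778, -0.595, 0.158]
contact_force: [1.2, -0.0, 0.6]
gripper_width: -0.0
t 6.15 case [-0.0744 -0.0009  0.2785] z [ 0.389  0.001 -0.921] x [ 0.921 -0.001  0.389] F(case) [0.3 1.2 0.6] w -0.0 j [-0.1  -0.36  1.94 -0.38  1.42  1.24]
(-0.08, -0.0, 0.36, 0) d [ 0.027 -0.001 -0.077] a [-0.001 -0.4   -0.   ]
(0.15, -0.02, 0.34, 0) d [0.231 0.019 0.031] a [-0.001 -0.4   -0.   ]
side -0.04 -0.06 0.0572 25
side -0.04 -0.03 0.0573 27
side -0.04 0 0.057 25
side -0.04 0.03 0.0572 25
side 0 0.03 0.0567 9
side -0.04 0.06 0.0574 28
side 0 0.06 0.0571 26
side 0.03 0.06 0.057 19
scene -0.04 -0.06 0.0577 33
scene 0 -0.06 0.0576 25
scene 0.03 -0.06 0.0577 23
scene -0.04 -0.03 0.058 22
scene 0 -0.03 0.0577 19
scene 0.03 -0.03 0.0571 18
scene -0.04 0 0.0575 27
scene 0 0 0.0577 25
scene 0.03 0 0.0574 22
scene -0.04 0.03 0.0583 26
scene 0 0.03 0.0574 18
scene 0.03 0.03 0.0573 20
scene -0.04 0.06 0.0575 21
scene 0 0.06 0.0573 21
scene 0.03 0.06 0.0578 17
```

View pics/d5.png

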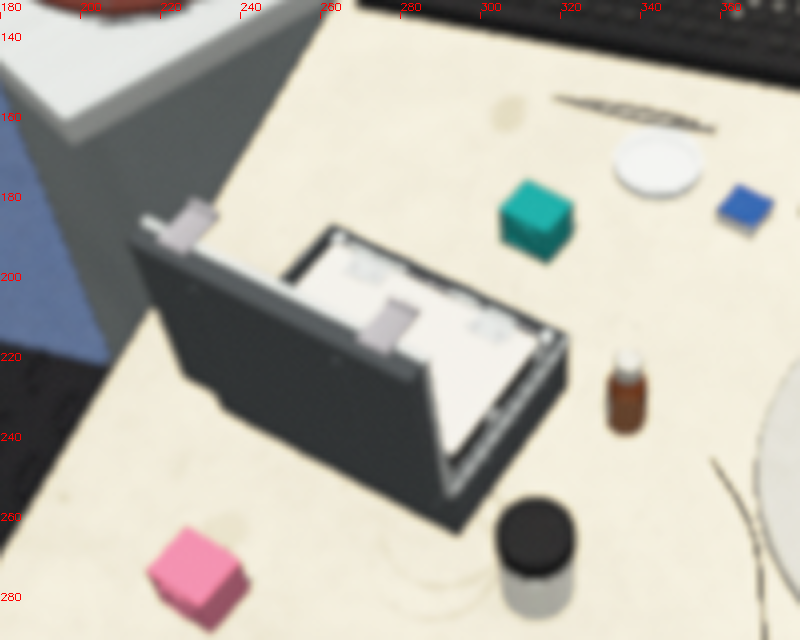

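View pics/s5.png

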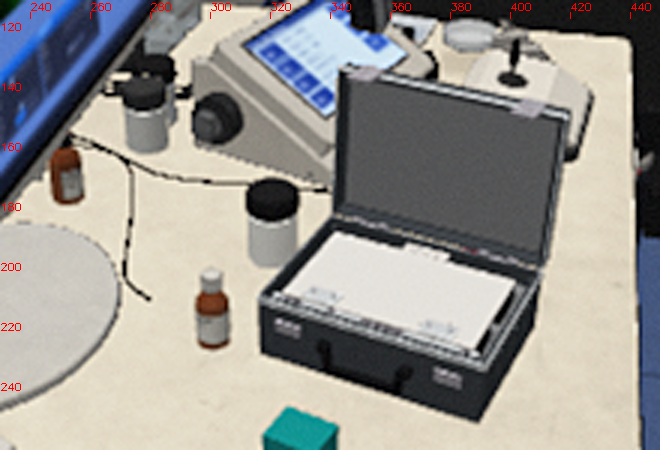

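```bash
python3 -m handwheel '[{"dx":0.02,"dy":0,"dz":-0.04,"ax":0,"ay":-0.1,"az":0},{"dx":0.065,"dy":0.005,"dz":-0.04,"ax":0,"ay":-0.25,"az":0},{"dx":0.12,"dy":0.01,"dz":-0.02,"ax":0,"ay":-0.4,"az":0},{"dx":0.175,"dy":0.015,"dz":0.005,"ax":0,"ay":-0.4,"az":0},{"dx":0.231,"dy":0.019,"dz":0.031,"ax":0,"ay":-0.4,"az":0}]'; python3 - <<'E'
from h import *
rows([(.15,-.02,.34,0),(.15,-.02,.155,0)])
E
```

```text
time: 6.88
tool_pos: [0.5328, -0.3014, 0.3376]
tool_rot: [-0.0, 0.794, -0.608, 0.0]
contact_force: [1.4, -0.2, 0.7]
gripper_width: 0.005
t 6.88 case [ 0.154  -0.0204  0.3376] z [-0.  0. -1.] x [ 1.    -0.002 -0.   ] F(case) [0.5 1.3 0.7] w 0.0 j [-0.64 -0.02  1.51  0.    1.65  0.67]
(0.15, -0.02, 0.34, 0) d [-0.004 -0.    -0.002] a [-0.     0.    -0.002]
(0.15, -0.02, 0.155, 0) d [-0.004 -0.     0.183] a [-0.     0.    -0.002]
```

```bash
python3 -m handwheel '[{"dx":0,"dy":0,"dz":0.05,"ax":0,"ay":0,"az":0},{"dx":0,"dy":0,"dz":0.1,"ax":0,"ay":0,"az":0},{"dx":0,"dy":0,"dz":0.15,"ax":0,"ay":0,"az":0},{"dx":0,"dy":0,"dz":0.18,"ax":0,"ay":0,"az":0},{"dx":-0.01,"dy":0,"dz":0.18,"ax":0,"ay":0,"az":0}]'; python3 - <<'E'
from h import *
def ll(r,q,o): return (round(.0625-r*np.cos(q)+(.018+o)*np.sin(q),4),-.02,round(.058+r*np.sin(q)+(.018+o)*np.cos(q),4),0)
rows([ll(.1,1.6,.03),ll(.1,1.6,.015),ll(.1,1.5,.012),ll(.1,1.4,.012),ll(.1,1.3,.011)])
E
```

```text
time: 7.5
tool_pos: [0.5281, -0.2878, 0.154]
tool_rot: [0.0, 0.794, -0.608, -0.004]
contact_force: [-0.3, 0.8, 0.5]
gripper_width: 0.0
t 7.50 case [ 0.1396 -0.0214  0.154 ] z [-0.006 -0.005 -1.   ] x [ 1.    -0.001 -0.006] F(case) [-0.8 -0.1  0.5] w 0.0 j [-0.62  0.06  1.74  0.    1.35  0.68]
(np.float64(0.1134), -0.02, np.float64(0.1566), 0) d [-0.026 -0.001 -0.003] a [ 0.005  0.006 -0.001]
(np.float64(0.0984), -0.02, np.float64(0.157), 0) d [-0.041 -0.001 -0.003] a [ 0.005  0.006 -0.001]
(np.float64(0.0854), -0.02, np.float64(0.1599), 0) d [-0.054 -0.001 -0.006] a [ 0.005  0.006 -0.001]
(np.float64(0.0751), -0.02, np.float64(0.1616), 0) d [-0.065 -0.001 -0.007] a [ 0.005  0.006 -0.001]
(np.float64(0.0637), -0.02, np.float64(0.1621), 0) d [-0.076 -0.001 -0.008] a [ 0.005  0.006 -0.001]
```

```bash
python3 -m handwheel '[{"dx":-0.02,"dy":0,"dz":-0.002,"ax":0,"ay":0,"az":0},{"dx":-0.035,"dy":0,"dz":-0.003,"ax":0,"ay":0,"az":0},{"dx":-0.047,"dy":0,"dz":-0.005,"ax":0,"ay":0,"az":0},{"dx":-0.056,"dy":0,"dz":-0.006,"ax":0,"ay":0,"az":0},{"dx":-0.065,"dy":0,"dz":-0.007,"ax":0,"ay":0,"az":0}]'; python3 - <<'E'
from h import *
def ll(r,q,o): return (round(.0625-r*np.cos(q)+(.018+o)*np.sin(q),4),-.02,round(.058+r*np.sin(q)+(.018+o)*np.cos(q),4),0)
rows([ll(.1,1.3,.011),ll(.1,1.15,.01),ll(.1,1.,.009),ll(.1,.87,.008),ll(.1,.75,.007),ll(.1,.62,.006)])
from plant import manip
f=manip.grab_frame('side'); crop(f,180,130,380,290,4,'d6.png')
E
```

```text
time: 8.12
tool_pos: [0.5138, -0.2264, 0.1663]
tool_rot: [-0.0, 0.794, -0.608, 0.001]
contact_force: [1.6, -0.9, 1.2]
gripper_width: -0.002
t 8.12 case [ 0.0766 -0.0191  0.1663] z [ 0.002  0.002 -1.   ] x [ 1.    -0.001  0.002] F(case) [1.2 1.3 1.2] w -0.0 j [-0.55 -0.05  1.83 -0.    1.36  0.76]
(np.float64(0.0637), -0.02, np.float64(0.1621), 0) d [-0.013  0.001  0.004] a [-0.002 -0.002 -0.001]
(np.float64(0.0472), -0.02, np.float64(0.1607), 0) d [-0.029  0.001  0.006] a [-0.002 -0.002 -0.001]
(np.float64(0.0312), -0.02, np.float64(0.1567), 0) d [-0.045  0.001  0.01 ] a [-0.002 -0.002 -0.001]
(np.float64(0.0179), -0.02, np.float64(0.1512), 0) d [-0.059  0.001  0.015] a [-0.002 -0.002 -0.001]
(np.float64(0.0064), -0.02, np.float64(0.1445), 0) d [-0.07   0.001  0.022] a [-0.002 -0.002 -0.001]
(np.float64(-0.0049), -0.02, np.float64(0.1356), 0) d [-0.082  0.001  0.031] a [-0.002 -0.002 -0.001]
```

View pics/d6.png

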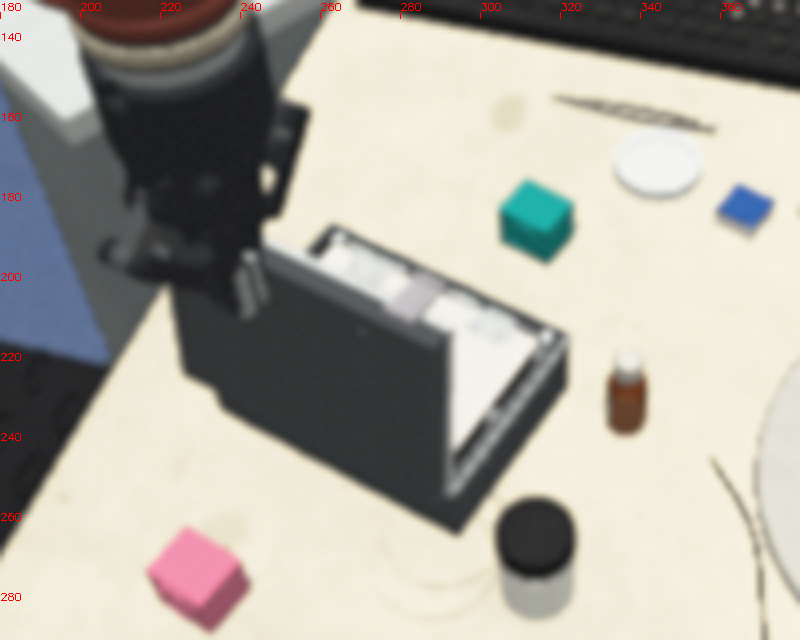

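Lid follows. Continue along the arc.

```bash
python3 -m handwheel '[{"dx":-0.015,"dy":0,"dz":0.004,"ax":0,"ay":0,"az":0},{"dx":-0.03,"dy":0,"dz":0.006,"ax":0,"ay":0,"az":0},{"dx":-0.045,"dy":0,"dz":0.01,"ax":0,"ay":0,"az":0},{"dx":-0.059,"dy":0,"dz":0.015,"ax":0,"ay":0,"az":0},{"dx":-0.07,"dy":0,"dz":0.022,"ax":0,"ay":0,"az":0}]'; python3 - <<'E'
from h import *
def ll(r,q,o): return (round(.0625-r*np.cos(q)+(.018+o)*np.sin(q),4),-.02,round(.058+r*np.sin(q)+(.018+o)*np.cos(q),4),0)
rows([ll(.1,.75,.007),ll(.1,.62,.006),ll(.1,.5,.005),ll(.1,.38,.004),ll(.1,.26,.003),ll(.1,.14,.002),ll(.1,0,.001),ll(.1,0,-.002)])
from plant import manip
f=manip.grab_frame('side'); crop(f,180,130,380,290,4,'d7.png')
E
```

```text
time: 8.8
tool_pos: [0.4942, -0.1578, 0.1424]
tool_rot: [0.0, 0.794, -0.607, -0.0]
contact_force: [1.0, -0.3, 1.0]
gripper_width: 0.004
t 8.80 case [ 0.0053 -0.0199  0.1424] z [-0.    -0.001 -1.   ] x [ 1. -0. -0.] F(case) [0.6 0.9 1. ] w 0.0 j [-0.45 -0.13  1.94 -0.    1.33  0.85]
(np.float64(0.0064), -0.02, np.float64(0.1445), 0) d [ 0.001  0.    -0.002] a [ 0.001  0.    -0.   ]
(np.float64(-0.0049), -0.02, np.float64(0.1356), 0) d [-0.01   0.     0.007] a [ 0.001  0.    -0.   ]
(np.float64(-0.0142), -0.02, np.float64(0.1261), 0) d [-0.019  0.     0.016] a [ 0.001  0.    -0.   ]
(np.float64(-0.0222), -0.02, np.float64(0.1155), 0) d [-0.027  0.     0.027] a [ 0.001  0.    -0.   ]
(np.float64(-0.0287), -0.02, np.float64(0.104), 0) d [-0.034  0.     0.038] a [ 0.001  0.    -0.   ]
(np.float64(-0.0337), -0.02, np.float64(0.0918), 0) d [-0.039  0.     0.051] a [ 0.001  0.    -0.   ]
(np.float64(-0.0375), -0.02, np.float64(0.077), 0) d [-0.043  0.     0.065] a [ 0.001  0.    -0.   ]
(np.float64(-0.0375), -0.02, np.float64(0.074), 0) d [-0.043 -0.     0.068] a [ 0.001  0.    -0.   ]
```

View pics/d7.png

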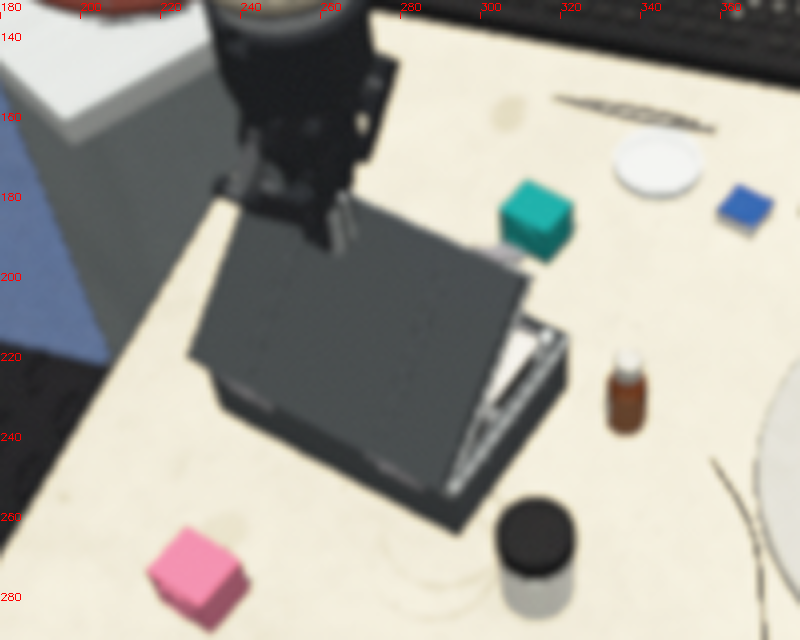

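```bash
python3 -m handwheel '[{"dx":-0.01,"dy":0,"dz":0.008,"ax":0,"ay":0,"az":0},{"dx":-0.019,"dy":0,"dz":0.017,"ax":0,"ay":0,"az":0},{"dx":-0.027,"dy":0,"dz":0.027,"ax":0,"ay":0,"az":0},{"dx":-0.034,"dy":0,"dz":0.038,"ax":0,"ay":0,"az":0},{"dx":-0.039,"dy":0,"dz":0.051,"ax":0,"ay":0,"az":0}]'; python3 -m handwheel '[{"dx":-0.002,"dy":0,"dz":0.007,"ax":0,"ay":0,"az":0},{"dx":-0.004,"dy":0,"dz":0.012,"ax":0,"ay":0,"az":0},{"dx":-0.004,"dy":0,"dz":0.0145,"ax":0,"ay":0,"az":0}]'; python3 - <<'E'
from h import *
where()
E
```

```text
time: 9.48
tool_pos: [0.4844, -0.1205, 0.0912]
tool_rot: [-0.0, 0.794, -0.608, -0.0]
contact_force: [0.5, 0.4, 1.4]
gripper_width: 0.002
time: 9.85
tool_pos: [0.4835, -0.1173, 0.0772]
tool_rot: [-0.0, 0.794, -0.608, -0.0]
contact_force: [-0.4, 0.5, 0.9]
gripper_width: -0.0
t 9.85 case [-0.0367 -0.0197  0.0772] z [-0.001 -0.    -1.   ] x [ 1.    -0.001 -0.001] F(case) [-0.5 -0.2  0.9] w -0.0 j [-0.39 -0.1   2.04  0.    1.21  0.92]
```

```bash
python3 -m handwheel '[{"dx":0,"dy":0,"dz":0.0015,"ax":0,"ay":0,"az":0},{"dx":0,"dy":0,"dz":0.0025,"ax":0,"ay":0,"az":0},{"dx":0,"dy":0,"dz":0.003,"ax":0,"ay":0,"az":0}]'; python3 - <<'E'
from h import *
where()
E
```

```text
time: 10.22
tool_pos: [0.4838, -0.1175, 0.0759]
tool_rot: [0.0, 0.794, -0.608, -0.0]
contact_force: [-5.3, 2.8, 9.4]
gripper_width: -0.001
t 10.22 case [-0.0363 -0.0194  0.0759] z [-0. -0. -1.] x [ 1.    -0.001 -0.   ] F(case) [-4.1 -4.4  9.4] w -0.0 j [-0.39 -0.1   2.04  0.    1.21  0.92]
```

```bash
python3 -m handwheel '[{"dx":0,"dy":0,"dz":0.001,"ax":0,"ay":0,"az":0},{"dx":0,"dy":0,"dz":0.001,"ax":0,"ay":0,"az":0}]'; python3 -m handwheel '[{"dx":0,"dy":0,"dz":-0.02,"ax":0,"ay":0,"az":0},{"dx":0,"dy":0,"dz":-0.08,"ax":0,"ay":0,"az":0},{"dx":0,"dy":0,"dz":-0.14,"ax":0,"ay":0,"az":0},{"dx":0.03,"dy":0.03,"dz":-0.19,"ax":0,"ay":0,"az":0},{"dx":0.03,"dy":0.06,"dz":-0.22,"ax":0,"ay":0,"az":0}]';python3 - <<'E'
from h import *
from plant import manip
where()
d=manip.grab_frame('side'); crop(d,180,130,380,290,4,'d8.png'); s=manip.grab_frame('scene'); crop(s,230,110,450,260,3,'s8.png')
for n,f in (("side",d),("scene",s)):
  P=(cloud(f)-O)@C
  for y in (-.07,0,.07):
    for x in (-.05,0,.05):
      m=(abs(P[...,0]-x)<.006)&(abs(P[...,1]-y)<.008)&(P[...,2]<.12)&(P[...,2]>.03)
      if m.sum()>3: print(n,x,y,np.median(P[m][:,2]).round(4),m.sum())
E
```

```text
time: 10.48
tool_pos: [0.4838, -0.1175, 0.0758]
tool_rot: [0.0, 0.794, -0.608, -0.0]
contact_force: [-6.1, 3.7, 12.7]
gripper_width: 0.004
time: 11.1
tool_pos: [0.4337, -0.1637, 0.2969]
tool_rot: [-0.0, 0.794, -0.608, 0.002]
contact_force: [0.2, 0.7, -0.2]
gripper_width: 0.001
t 11.10 case [-0.005  -0.0799  0.2969] z [ 0.004  0.003 -1.   ] x [ 1.    -0.001  0.004] F(case) [-0.7  0.4 -0.2] w 0.0 j [-0.52 -0.38  1.89 -0.    1.63  0.79]
side -0.05 -0.07 0.076 21
side 0 -0.07 0.0761 26
side 0.05 -0.07 0.0764 30
side -0.05 0 0.076 25
side 0 0 0.076 26
side 0.05 0 0.076 34
side -0.05 0.07 0.0757 27
side 0 0.07 0.0754 33
side 0.05 0.07 0.076 35
scene -0.05 -0.07 0.0764 29
scene 0 -0.07 0.0767 22
scene 0.05 -0.07 0.0764 25
scene -0.05 0 0.0765 25
scene 0 0 0.0763 21
scene 0.05 0 0.0765 20
scene -0.05 0.07 0.0767 23
scene 0 0.07 0.0766 20
scene 0.05 0.07 0.077 20
```

View pics/d8.png

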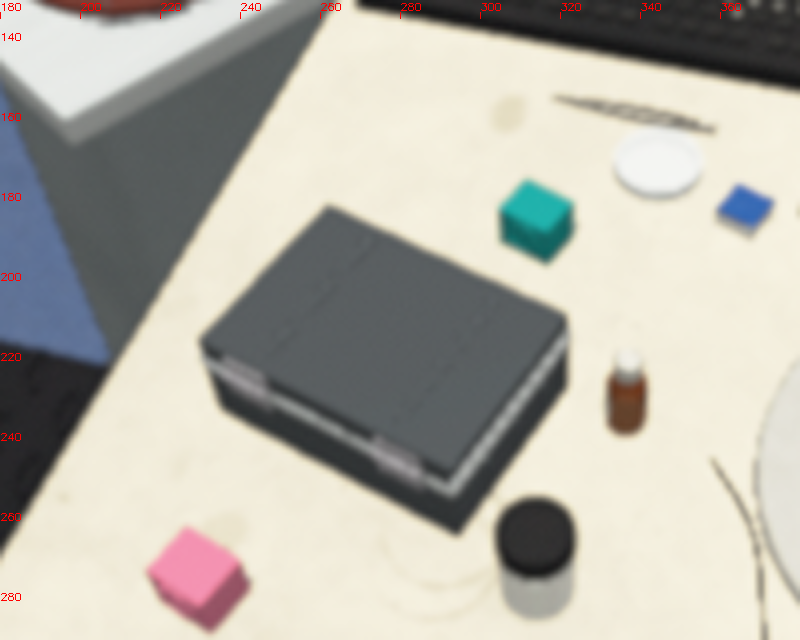

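View pics/s8.png

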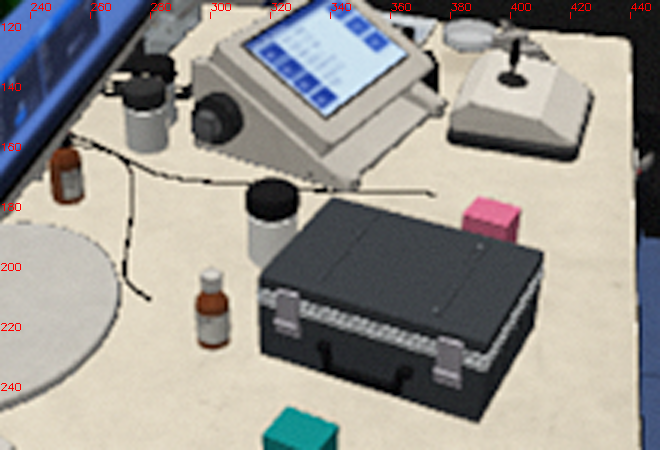

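The lid is level at 76 mm and shut all round, the bystanders are at the same pixels as before, and the robot is clear of everything. I'm handing it in.

```bash
python3 -c "
from plant import manip
print(manip.job_done())"
```

```text
the job is handed in; nothing more can be done
None
```

The case is put away. I folded the white keeper flap down flat with the closed fingertips, then pushed the lid over it from behind until it was shut. I handed the job in at about 11 s of the 40 s allowed, and nothing was gripped or lifted.

- **Flap:** before the lid moved, depth readings put its upper face at 57–58 mm across its whole width, where 57 mm is flat.
- **Lid:** in the final images the outer face is level at 75.4–77 mm at all nine points checked, in both cameras, against 76 mm for shut.
- **Force:** the highest reading I printed was about 25 N, when pressing the flap flat. Pressing the lid shut read about 15 N. I only read the force at the end of each move, so short peaks in between would not show.
- **Bystanders:** those in the close-up images (bottle, pot, dish, coverslip box, tweezers) looked unmoved. The timer is outside those close-ups, so I did not recheck it, but the arm did not work near it.
- **Cubes:** I could not see them once the flap was down. The flap lying flat at its proper height suggests they are still seated.
- **Disagreements:** corner positions picked by hand from the two cameras differed by up to about 12 mm, so I located the case from depth plane fits instead. Those agreed to about 1 mm along the case's depth and 2–3 mm across its width.

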